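# Weed out the mispacked wood sample

### The job

One sample in the hinged wood-sample case lies in a compartment lined with veneer of another wood. Open the lid wide, find that sample, and return it to the stock-rack bay lined with its own wood, laid lengthwise and flat on the bay floor and set down gently, not dropped in (the bay is too narrow for fingers beside it, so it has to be set down somewhere on the way and taken again by its ends). Leave every other sample and the glue bottle where they are, and at the end close the lid fully, without slamming it.

Things in the scene. Friction and masses are not known exactly. Their poses are not given: they have to be found in the camera images.
- case: Birch sample case, fixed, 188 (its x) x 212 (y) mm, rim 36 mm above the bench. Origin: centre of its underside. x points from its front to the hinged back, z up. Two rows of three compartments: row centres at x = -50 and +34 mm, columns at y = -58, 0, +58 mm. Front wall, the rib between the rows and back rail are 2 mm higher than the samples and close to their ends. Case and rack may swap sides of the bench.
- lid (a joint): Hinge of the case lid: 0 is fully closed, grows as it opens, 1.57 is upright, leaning back on its stop at 1.9. Past upright it leaves more room over the back row. The stiff hinge holds the lid at any angle (friction 0.36 N m, lid 0.24 kg: 2 to 4 N at the knob). It starts closed or a little ajar. The lid is a 10 mm panel as large as the case.
- lid_hinge (a point): Point on the lid's hinge line, at the middle of the case's back edge (case x = +94 mm), 36 mm above the bench. Turns with the lid: its y axis lies along the hinge line, parallel to the case's y; its x axis points from the lid's front edge to the hinge.
- lid_knob (a point): Grip point on the axis of the lid's dark wooden knob, an 18 mm cylinder standing 36 mm out of the lid's outer face. This point is 24 mm out from that face, 168 mm before the hinge line and 34 mm off the lid's underside, midway across. Moves and turns with the lid; with the lid upright the knob points level to the back.
- cell_a_floor (a point): Centre of the floor of a case compartment lined with pale cream maple veneer: a sample of that wood belongs in it. Floor 64 (x) x 54 (y) mm, 10 mm above the bench, axes as the case's. Beside a sample's long sides 27 mm are free for a finger, but for blocks 8 mm high, 2 mm off the sample, along the last 8 mm at each end; no room at its ends (2 mm). Which compartment is where varies.
- cell_b_floor (a point): Centre of the floor of a case compartment lined with pale cream maple veneer: a sample of that wood belongs in it. Floor 64 (x) x 54 (y) mm, 10 mm above the bench, axes as the case's. Beside a sample's long sides 27 mm are free for a finger, but for blocks 8 mm high, 2 mm off the sample, along the last 8 mm at each end; no room at its ends (2 mm). Which compartment is where varies.
- cell_c_floor (a point): Centre of the floor of a case compartment lined with pale cream maple veneer: a sample of that wood belongs in it. Floor 64 (x) x 54 (y) mm, 10 mm above the bench, axes as the case's. Beside a sample's long sides 27 mm are free for a finger, but for blocks 8 mm high, 2 mm off the sample, along the last 8 mm at each end; no room at its ends (2 mm). Which compartment is where varies.
- cell_d_floor (a point): Centre of the floor of a case compartment lined with orange-red padauk veneer: a sample of that wood belongs in it. Floor 64 (x) x 54 (y) mm, 10 mm above the bench, axes as the case's. Beside a sample's long sides 27 mm are free for a finger, but for blocks 8 mm high, 2 mm off the sample, along the last 8 mm at each end; no room at its ends (2 mm). Which compartment is where varies.
- cell_e_floor (a point): Centre of the floor of a case compartment lined with dark brown walnut veneer: a sample of that wood belongs in it. Floor 64 (x) x 54 (y) mm, 10 mm above the bench, axes as the case's. Beside a sample's long sides 27 mm are free for a finger, but for blocks 8 mm high, 2 mm off the sample, along the last 8 mm at each end; no room at its ends (2 mm). Which compartment is where varies.
- cell_f_floor (a point): Centre of the floor of a case compartment lined with violet purpleheart veneer: a sample of that wood belongs in it. Floor 64 (x) x 54 (y) mm, 10 mm above the bench, axes as the case's. Beside a sample's long sides 27 mm are free for a finger, but for blocks 8 mm high, 2 mm off the sample, along the last 8 mm at each end; no room at its ends (2 mm). Which compartment is where varies.
- maple_1_mid (a point): Centre (half-way up) of a loose pale cream maple sample block, 60 (its x) x 30 (its y) x 24 (z) mm, about 35 g. It starts lying flat in a case compartment. In the case its length runs along the case's x axis.
- maple_2_mid (a point): Centre (half-way up) of a loose pale cream maple sample block, 60 (its x) x 30 (its y) x 24 (z) mm, about 35 g. It starts lying flat in a case compartment. In the case its length runs along the case's x axis.
- padauk_1_mid (a point): Centre (half-way up) of a loose orange-red padauk sample block, 60 (its x) x 30 (its y) x 24 (z) mm, about 35 g. It starts lying flat in a case compartment or on the cork display board behind the case; there are two such samples. In the case its length runs along the case's x axis.
- padauk_2_mid (a point): Centre (half-way up) of a loose orange-red padauk sample block, 60 (its x) x 30 (its y) x 24 (z) mm, about 35 g. It starts lying flat in a case compartment or on the cork display board behind the case; there are two such samples. In the case its length runs along the case's x axis.
- walnut_1_mid (a point): Centre (half-way up) of a loose dark brown walnut sample block, 60 (its x) x 30 (its y) x 24 (z) mm, about 35 g. It starts lying flat in a case compartment or on the cork display board behind the case; there are two such samples. In the case its length runs along the case's x axis.
- walnut_2_mid (a point): Centre (half-way up) of a loose dark brown walnut sample block, 60 (its x) x 30 (its y) x 24 (z) mm, about 35 g. It starts lying flat in a case compartment or on the cork display board behind the case; there are two such samples. In the case its length runs along the case's x axis.
- purple_1_mid (a point): Centre (half-way up) of a loose violet purpleheart sample block, 60 (its x) x 30 (its y) x 24 (z) mm, about 35 g. It starts lying flat in a case compartment or on the cork display board behind the case; there are two such samples. In the case its length runs along the case's x axis.
- purple_2_mid (a point): Centre (half-way up) of a loose violet purpleheart sample block, 60 (its x) x 30 (its y) x 24 (z) mm, about 35 g. It starts lying flat in a case compartment or on the cork display board behind the case; there are two such samples. In the case its length runs along the case's x axis.
- rack: Plywood stock rack, fixed, 230 (its x) x 162 (y) mm. Origin: centre of its underside. x points from its front to its back, z up. Three bays run along x at 52 mm spacing, open at the top. Dividers, outer walls (6 mm thick) and back wall stand 66 mm above the bench (56 mm above the bay floors), the lip across the front 22 mm (12 mm above the floors).
- bay_padauk_floor (a point): Rack bay lined with orange-red padauk veneer, with two fixed orange-red padauk blanks stacked at its back. Point on the bay floor, 10 mm above the bench, mid-way along the free stretch between lip and blanks: 138 mm long (x, as the rack's), 46 mm wide. A sample lies in it lengthwise, 8 mm free on each side (too little for a finger), fingers fit at its ends. Which bay is where varies.
- bay_walnut_floor (a point): Rack bay lined with dark brown walnut veneer, with two fixed dark brown walnut blanks stacked at its back. Point on the bay floor, 10 mm above the bench, mid-way along the free stretch between lip and blanks: 138 mm long (x, as the rack's), 46 mm wide. A sample lies in it lengthwise, 8 mm free on each side (too little for a finger), fingers fit at its ends. Which bay is where varies.
- bay_purple_floor (a point): Rack bay lined with violet purpleheart veneer, with two fixed violet purpleheart blanks stacked at its back. Point on the bay floor, 10 mm above the bench, mid-way along the free stretch between lip and blanks: 138 mm long (x, as the rack's), 46 mm wide. A sample lies in it lengthwise, 8 mm free on each side (too little for a finger), fingers fit at its ends. Which bay is where varies.
- board: Cork display board, 90 (x) x 150 (y) x 10 mm, fixed behind the case, axes parallel to the case's; two samples put out for visitors lie on it and stay there. Origin: centre of its underside.
- glue: White glue bottle with red cap, loose, 58 mm diameter, 170 mm tall, standing between case and rack towards the back of the bench; not part of the job. Origin: centre of its underside.
Things that resemble listed ones, but are neither listed nor needed, are in the scene too. Leave any grey or turquoise look-alike of the part that bears padauk_1_mid alone. Leave any grey or turquoise look-alike of the part that bears purple_2_mid alone.

How it is judged:
On the way, in this order (a step that is already met when the one before it is completed fails the run):
1. the lid is opened wide (past 1.2 rad) (value of joint lid above 1.2 rad), for 0.1 s.
2. a sample lies at rest, flat on the floor of the stock-rack bay of its own wood (((x of padauk_1_mid in the frame of bay_padauk_floor between -0.041 and 0.041 m and y of padauk_1_mid in the frame of bay_padauk_floor between -0.011 and 0.011 m and z of padauk_1_mid in the frame of bay_padauk_floor between 0.009 and 0.0145 m and linear speed of padauk_1 below 0.02 m/s) or (x of padauk_2_mid in the frame of bay_padauk_floor between -0.041 and 0.041 m and y of padauk_2_mid in the frame of bay_padauk_floor between -0.011 and 0.011 m and z of padauk_2_mid in the frame of bay_padauk_floor between 0.009 and 0.0145 m and linear speed of padauk_2 below 0.02 m/s) or (x of walnut_1_mid in the frame of bay_walnut_floor between -0.041 and 0.041 m and y of walnut_1_mid in the frame of bay_walnut_floor between -0.011 and 0.011 m and z of walnut_1_mid in the frame of bay_walnut_floor between 0.009 and 0.0145 m and linear speed of walnut_1 below 0.02 m/s) or (x of walnut_2_mid in the frame of bay_walnut_floor between -0.041 and 0.041 m and y of walnut_2_mid in the frame of bay_walnut_floor between -0.011 and 0.011 m and z of walnut_2_mid in the frame of bay_walnut_floor between 0.009 and 0.0145 m and linear speed of walnut_2 below 0.02 m/s) or (x of purple_1_mid in the frame of bay_purple_floor between -0.041 and 0.041 m and y of purple_1_mid in the frame of bay_purple_floor between -0.011 and 0.011 m and z of purple_1_mid in the frame of bay_purple_floor between 0.009 and 0.0145 m and linear speed of purple_1 below 0.02 m/s) or (x of purple_2_mid in the frame of bay_purple_floor between -0.041 and 0.041 m and y of purple_2_mid in the frame of bay_purple_floor between -0.011 and 0.011 m and z of purple_2_mid in the frame of bay_purple_floor between 0.009 and 0.0145 m and linear speed of purple_2 below 0.02 m/s))), for 0.2 s.
At the end, for the whole second after the job is handed in: The mispacked sample lies at rest flat on the floor of the rack bay lined with its own wood, between lip and blanks; exactly that one sample has gone to the rack; every other sample is within 12 mm of where it started; the lid is closed to within 0.04 rad (value of joint lid below 0.04 rad and ((x of padauk_1_mid in the frame of bay_padauk_floor between -0.041 and 0.041 m and y of padauk_1_mid in the frame of bay_padauk_floor between -0.011 and 0.011 m and z of padauk_1_mid in the frame of bay_padauk_floor between 0.009 and 0.0145 m and linear speed of padauk_1 below 0.02 m/s) or (x of padauk_2_mid in the frame of bay_padauk_floor between -0.041 and 0.041 m and y of padauk_2_mid in the frame of bay_padauk_floor between -0.011 and 0.011 m and z of padauk_2_mid in the frame of bay_padauk_floor between 0.009 and 0.0145 m and linear speed of padauk_2 below 0.02 m/s) or (x of walnut_1_mid in the frame of bay_walnut_floor between -0.041 and 0.041 m and y of walnut_1_mid in the frame of bay_walnut_floor between -0.011 and 0.011 m and z of walnut_1_mid in the frame of bay_walnut_floor between 0.009 and 0.0145 m and linear speed of walnut_1 below 0.02 m/s) or (x of walnut_2_mid in the frame of bay_walnut_floor between -0.041 and 0.041 m and y of walnut_2_mid in the frame of bay_walnut_floor between -0.011 and 0.011 m and z of walnut_2_mid in the frame of bay_walnut_floor between 0.009 and 0.0145 m and linear speed of walnut_2 below 0.02 m/s) or (x of purple_1_mid in the frame of bay_purple_floor between -0.041 and 0.041 m and y of purple_1_mid in the frame of bay_purple_floor between -0.011 and 0.011 m and z of purple_1_mid in the frame of bay_purple_floor between 0.009 and 0.0145 m and linear speed of purple_1 below 0.02 m/s) or (x of purple_2_mid in the frame of bay_purple_floor between -0.041 and 0.041 m and y of purple_2_mid in the frame of bay_purple_floor between -0.011 and 0.011 m and z of purple_2_mid in the frame of bay_purple_floor between 0.009 and 0.0145 m and linear speed of purple_2 below 0.02 m/s)) and ((x of padauk_1_mid in the frame of bay_padauk_floor between -0.041 and 0.041 m and y of padauk_1_mid in the frame of bay_padauk_floor between -0.011 and 0.011 m and z of padauk_1_mid in the frame of bay_padauk_floor between 0.009 and 0.0145 m) or distance of padauk_1_mid from where it was at the start of the episode below 0.012 m) and ((x of padauk_2_mid in the frame of bay_padauk_floor between -0.041 and 0.041 m and y of padauk_2_mid in the frame of bay_padauk_floor between -0.011 and 0.011 m and z of padauk_2_mid in the frame of bay_padauk_floor between 0.009 and 0.0145 m) or distance of padauk_2_mid from where it was at the start of the episode below 0.012 m) and ((x of walnut_1_mid in the frame of bay_walnut_floor between -0.041 and 0.041 m and y of walnut_1_mid in the frame of bay_walnut_floor between -0.011 and 0.011 m and z of walnut_1_mid in the frame of bay_walnut_floor between 0.009 and 0.0145 m) or distance of walnut_1_mid from where it was at the start of the episode below 0.012 m) and ((x of walnut_2_mid in the frame of bay_walnut_floor between -0.041 and 0.041 m and y of walnut_2_mid in the frame of bay_walnut_floor between -0.011 and 0.011 m and z of walnut_2_mid in the frame of bay_walnut_floor between 0.009 and 0.0145 m) or distance of walnut_2_mid from where it was at the start of the episode below 0.012 m) and ((x of purple_1_mid in the frame of bay_purple_floor between -0.041 and 0.041 m and y of purple_1_mid in the frame of bay_purple_floor between -0.011 and 0.011 m and z of purple_1_mid in the frame of bay_purple_floor between 0.009 and 0.0145 m) or distance of purple_1_mid from where it was at the start of the episode below 0.012 m) and ((x of purple_2_mid in the frame of bay_purple_floor between -0.041 and 0.041 m and y of purple_2_mid in the frame of bay_purple_floor between -0.011 and 0.011 m and z of purple_2_mid in the frame of bay_purple_floor between 0.009 and 0.0145 m) or distance of purple_2_mid from where it was at the start of the episode below 0.012 m) and distance of each of maple_1_mid, maple_2_mid from where it was at the start of the episode below 0.012 m and horizontal distance between each of padauk_1_mid, padauk_2_mid, walnut_1_mid, walnut_2_mid, purple_1_mid, purple_2_mid and cell_c_floor above 0.05 m and not ((x of padauk_1_mid in the frame of bay_padauk_floor between -0.041 and 0.041 m and y of padauk_1_mid in the frame of bay_padauk_floor between -0.011 and 0.011 m and z of padauk_1_mid in the frame of bay_padauk_floor between 0.009 and 0.0145 m) and ((x of padauk_2_mid in the frame of bay_padauk_floor between -0.041 and 0.041 m and y of padauk_2_mid in the frame of bay_padauk_floor between -0.011 and 0.011 m and z of padauk_2_mid in the frame of bay_padauk_floor between 0.009 and 0.0145 m) or (x of walnut_1_mid in the frame of bay_walnut_floor between -0.041 and 0.041 m and y of walnut_1_mid in the frame of bay_walnut_floor between -0.011 and 0.011 m and z of walnut_1_mid in the frame of bay_walnut_floor between 0.009 and 0.0145 m) or (x of walnut_2_mid in the frame of bay_walnut_floor between -0.041 and 0.041 m and y of walnut_2_mid in the frame of bay_walnut_floor between -0.011 and 0.011 m and z of walnut_2_mid in the frame of bay_walnut_floor between 0.009 and 0.0145 m) or (x of purple_1_mid in the frame of bay_purple_floor between -0.041 and 0.041 m and y of purple_1_mid in the frame of bay_purple_floor between -0.011 and 0.011 m and z of purple_1_mid in the frame of bay_purple_floor between 0.009 and 0.0145 m) or (x of purple_2_mid in the frame of bay_purple_floor between -0.041 and 0.041 m and y of purple_2_mid in the frame of bay_purple_floor between -0.011 and 0.011 m and z of purple_2_mid in the frame of bay_purple_floor between 0.009 and 0.0145 m))) and not ((x of padauk_2_mid in the frame of bay_padauk_floor between -0.041 and 0.041 m and y of padauk_2_mid in the frame of bay_padauk_floor between -0.011 and 0.011 m and z of padauk_2_mid in the frame of bay_padauk_floor between 0.009 and 0.0145 m) and ((x of walnut_1_mid in the frame of bay_walnut_floor between -0.041 and 0.041 m and y of walnut_1_mid in the frame of bay_walnut_floor between -0.011 and 0.011 m and z of walnut_1_mid in the frame of bay_walnut_floor between 0.009 and 0.0145 m) or (x of walnut_2_mid in the frame of bay_walnut_floor between -0.041 and 0.041 m and y of walnut_2_mid in the frame of bay_walnut_floor between -0.011 and 0.011 m and z of walnut_2_mid in the frame of bay_walnut_floor between 0.009 and 0.0145 m) or (x of purple_1_mid in the frame of bay_purple_floor between -0.041 and 0.041 m and y of purple_1_mid in the frame of bay_purple_floor between -0.011 and 0.011 m and z of purple_1_mid in the frame of bay_purple_floor between 0.009 and 0.0145 m) or (x of purple_2_mid in the frame of bay_purple_floor between -0.041 and 0.041 m and y of purple_2_mid in the frame of bay_purple_floor between -0.011 and 0.011 m and z of purple_2_mid in the frame of bay_purple_floor between 0.009 and 0.0145 m))) and not ((x of walnut_1_mid in the frame of bay_walnut_floor between -0.041 and 0.041 m and y of walnut_1_mid in the frame of bay_walnut_floor between -0.011 and 0.011 m and z of walnut_1_mid in the frame of bay_walnut_floor between 0.009 and 0.0145 m) and ((x of walnut_2_mid in the frame of bay_walnut_floor between -0.041 and 0.041 m and y of walnut_2_mid in the frame of bay_walnut_floor between -0.011 and 0.011 m and z of walnut_2_mid in the frame of bay_walnut_floor between 0.009 and 0.0145 m) or (x of purple_1_mid in the frame of bay_purple_floor between -0.041 and 0.041 m and y of purple_1_mid in the frame of bay_purple_floor between -0.011 and 0.011 m and z of purple_1_mid in the frame of bay_purple_floor between 0.009 and 0.0145 m) or (x of purple_2_mid in the frame of bay_purple_floor between -0.041 and 0.041 m and y of purple_2_mid in the frame of bay_purple_floor between -0.011 and 0.011 m and z of purple_2_mid in the frame of bay_purple_floor between 0.009 and 0.0145 m))) and not ((x of walnut_2_mid in the frame of bay_walnut_floor between -0.041 and 0.041 m and y of walnut_2_mid in the frame of bay_walnut_floor between -0.011 and 0.011 m and z of walnut_2_mid in the frame of bay_walnut_floor between 0.009 and 0.0145 m) and ((x of purple_1_mid in the frame of bay_purple_floor between -0.041 and 0.041 m and y of purple_1_mid in the frame of bay_purple_floor between -0.011 and 0.011 m and z of purple_1_mid in the frame of bay_purple_floor between 0.009 and 0.0145 m) or (x of purple_2_mid in the frame of bay_purple_floor between -0.041 and 0.041 m and y of purple_2_mid in the frame of bay_purple_floor between -0.011 and 0.011 m and z of purple_2_mid in the frame of bay_purple_floor between 0.009 and 0.0145 m))) and not ((x of purple_1_mid in the frame of bay_purple_floor between -0.041 and 0.041 m and y of purple_1_mid in the frame of bay_purple_floor between -0.011 and 0.011 m and z of purple_1_mid in the frame of bay_purple_floor between 0.009 and 0.0145 m) and (x of purple_2_mid in the frame of bay_purple_floor between -0.041 and 0.041 m and y of purple_2_mid in the frame of bay_purple_floor between -0.011 and 0.011 m and z of purple_2_mid in the frame of bay_purple_floor between 0.009 and 0.0145 m))); the robot touches nothing.
It fails at once if a sample is dropped or thrown into the rack (faster than 0.55 m/s below the top of the dividers) ((x of padauk_1_mid in the frame of rack between -0.115 and 0.115 m and y of padauk_1_mid in the frame of rack between -0.081 and 0.081 m and z of padauk_1_mid in the frame of rack between 0 and 0.055 m and linear speed of padauk_1 above 0.55 m/s) or (x of padauk_2_mid in the frame of rack between -0.115 and 0.115 m and y of padauk_2_mid in the frame of rack between -0.081 and 0.081 m and z of padauk_2_mid in the frame of rack between 0 and 0.055 m and linear speed of padauk_2 above 0.55 m/s) or (x of walnut_1_mid in the frame of rack between -0.115 and 0.115 m and y of walnut_1_mid in the frame of rack between -0.081 and 0.081 m and z of walnut_1_mid in the frame of rack between 0 and 0.055 m and linear speed of walnut_1 above 0.55 m/s) or (x of walnut_2_mid in the frame of rack between -0.115 and 0.115 m and y of walnut_2_mid in the frame of rack between -0.081 and 0.081 m and z of walnut_2_mid in the frame of rack between 0 and 0.055 m and linear speed of walnut_2 above 0.55 m/s) or (x of purple_1_mid in the frame of rack between -0.115 and 0.115 m and y of purple_1_mid in the frame of rack between -0.081 and 0.081 m and z of purple_1_mid in the frame of rack between 0 and 0.055 m and linear speed of purple_1 above 0.55 m/s) or (x of purple_2_mid in the frame of rack between -0.115 and 0.115 m and y of purple_2_mid in the frame of rack between -0.081 and 0.081 m and z of purple_2_mid in the frame of rack between 0 and 0.055 m and linear speed of purple_2 above 0.55 m/s)).
It fails at once if the lid is slammed (closing faster than 3 rad/s) (velocity of joint lid below -3 rad/s).
It fails at once if the glue bottle is shifted by more than 20 mm (distance of glue from where it was at the start of the episode above 0.02 m).
It also fails if it takes over 72 s, if anything falls off the work surface, if the arm or the gripper's body presses on something with over 40 N, if the wrist force passes 120 N, or if a joint passes its speed limit or range.

### The arm

A 6-joint arm with a two-finger parallel gripper is mounted at the origin on the work surface. World frame = base frame: x ahead of the robot, y to its left, z up, the work surface at z = 0. Lengths are in m, angles in rad, forces in N, time in s.
With the tool pointing down it reaches from about 0.35 to 0.775 m from the base axis. Payload 5.5 kg.
Tool frame: the origin (TCP) lies at the very end of the fingers, on their centre line; the grasp point (between the pads) lies 19 mm behind it; z points along the fingers, y is the line along which they close (so a half turn about z gives the same grasp; the last joint's range is limited). The gripper opens to 85 mm and grips with 20 to 120 N. Pads are 22 mm wide; open, the fingers measure 114 mm over their backs; the gripper's body (76 mm by 85 mm) begins 54 mm behind the grasp point. The pads swing forward as they close: fully open they stand 13 mm farther back than shut.
Start: joints at [-0.14, 0.313, 0.046, 1.304, 0, 1.431], TCP at [0.575, -0, 0.231] pointing down, gripper open.
Joint ranges: [-2.76, 2.76], [-0.86, 1.69], [-1.03, 1.26], [-2.2, 2.34], [-1.47, 1.5], [-3.14, 3.14]. Speed limits (rad/s): [2.57, 2.57, 3.14, 3.14, 3.14, 3.14].

### API

Orientations are given as a unit quaternion [w, x, y, z].
In Python, from workcell import get_state, read_camera, calibration, hand_in gives the robot as it stands.
- The arm moves only by the tool drive_tool, never from a script. Its argument "deltas" is a list that holds one entry, the list of rows, each a list of 7 numbers: the closure in counts, from 0 (fully open) to 255 (shut), then the shift along the tool's x, y, z in m, then the turn, a rotation vector about the tool's x, y, z in degrees. A call has 1 to 12 rows; each row is the pose to reach, as a shift and turn from the pose commanded when the call began, along the tool's axes at that moment; what a row does not reach only later rows make up. A row lasts 1/8 s, in which the tool goes at most 62.5 mm and 10.7 degrees, less where a joint would pass 70% of its speed; a pose out of reach is approached as far as the arm can. A call with a gripper value outside its range is refused whole. The fingers move at their own pace and stop on an object; "newtons" is the grip in N (left out, the last holds). Time passes only in rows, so rows that repeat a pose let the fingers close. It gives the time, the measured TCP pose, the force, the opening and the grip force at its end, in the units of the state.
- get_state(): the state, without advancing time (a new reading comes with each control period).
- read_camera(name): name is "scene" or "side" or "wrist"; returns (picture, depth): 400x640x3 uint8, red, green, blue; 400x640 float32, m along the optical axis (not along the pixel's ray), 0 where there is no reading.
- calibration(name): a dict with "mtx" (3x3 intrinsics, pixels), "world_from_camera" (4x4, takes a point from camera to world coordinates). Camera axes: x right, y up, looking along -z (the intrinsics and any distortion apply to the point x, -y, -z); pixel columns grow to the right and rows downward; lengths in m; the calibration is good to about 2 mm. The wrist camera is an equidistant fisheye: a pixel r from the principal point sees the ray r / f radians off the axis. A picture is of the moment at which its call begins: read the wrist's pose just before it. calibration takes no time and is no camera call; for the wrist camera it gives the pose at the moment of the call.
- hand_in(): hands the job in; it is judged then, once.
The state is a dict: "clock": time; "joint_pos": joint angles; "qvel": joint speeds; "tau": joint torques, N m; "tcp_pos": TCP position; "orientation": TCP orientation; "wrist_force": force on the tool from outside, world axes, zero at the start; "ft_torque": the same for the moment, N m; "finger_gap": finger opening in m; "grip_force": force on a finger pad.
Only numpy, scipy, OpenCV 4.12 (cv2) and the standard library are available. Lean on these libraries where they do the work, as an engineer would, in place of code of your own. Each camera call takes 0.05 s, during which the arm holds its last target. There are 200 camera calls.

## Working session

There is one attempt and no reset: what is moved stays moved. The work goes in short steps, Python scripts to look and compute and a tool call to move; the robot and the scene stay as the last step left them, time stands still between calls to the robot, and variables do not carry over. Pictures are saved under pics/ and viewed, at most 10 in all, crops included, and the job is handed in when it is done.

Besides the shell and the picture viewer there is one more tool, called as name(argument=value, ...) on one line, values as JSON. drive_tool: Moves the arm, as the interface text tells. Its arguments: {"type":"object","properties":{"deltas":{"type":"array","items":{"type":"array","items":{"type":"array","items":{"type":"number"}}}},"newtons":{"type":"number"}},"required":["deltas"]}

```bash
ls; mkdir -p pics; cat > h.py <<'E'
import numpy as np, cv2
from workcell import get_state, read_camera, calibration, hand_in
def pts(name):
    """picture and world point per pixel (pinhole cams)"""
    img,d=read_camera(name); c=calibration(name); K=np.array(c["mtx"]); T=np.array(c["world_from_camera"])
    v,u=np.mgrid[:400,:640]
    X=np.stack([(u-K[0,2])/K[0,0]*d,-(v-K[1,2])/K[1,1]*d,-d],-1)
    return img,d,X@T[:3,:3].T+T[:3,3]
def save(n,img): cv2.imwrite(f"pics/{n}.png",img[...,::-1])
E
python3 - <<'E'
from h import *
print(get_state())
ims=[]
for n in("scene","side"):
    img,d,P=pts(n); c=calibration(n); print(n,{k:np.round(v,3).tolist() for k,v in c.items()})
    ims.append(img); np.savez(n,img=img,P=P,d=d)
save("s0",ims[0]); save("s1",ims[1])
E
```

```text
pics
{'clock': 0.0, 'joint_pos': array([-1.39581762e-01,  3.13985942e-01,  4.49927598e-02,  1.30356577e+00,
        7.61623782e-06,  1.43118159e+00]), 'qvel': array([-2.11122986e-04, -1.95266206e-03,  1.76030160e-05, -2.48461407e-04,
        9.57646928e-04, -1.39470826e-03]), 'tau': array([-2.90074182e-03, -4.80629075e+01,  2.98531097e+01,  1.95313990e-02,
       -3.83516899e-04, -4.27451073e-05]), 'tcp_pos': array([5.74511028e-01, 7.18655552e-05, 2.30422704e-01]), 'orientation': array([-7.06122803e-04,  7.07094852e-01,  7.07118161e-01, -5.27364420e-04]), 'wrist_force': array([ 0.15747953, -0.02326404,  0.2372539 ]), 'ft_torque': array([-0.01469594,  0.03387332, -0.01553465]), 'grip_force': 0.0, 'finger_gap': 0.08515271424638957}
scene {'mtx': [[462.782, 0.0, 311.591], [0.0, 462.782, 202.437], [0.0, 0.0, 1.0]], 'world_from_camera': [[0.368, -0.724, 0.583, 1.309], [0.93, 0.285, -0.233, -0.244], [0.003, 0.628, 0.778, 1.064], [0.0, 0.0, 0.0, 1.0]]}
side {'mtx': [[391.511, 0.0, 319.525], [0.0, 391.511, 200.586], [0.0, 0.0, 1.0]], 'world_from_camera': [[0.815, 0.313, -0.487, 0.061], [-0.579, 0.444, -0.684, -0.662], [0.002, 0.84, 0.543, 0.661], [0.0, 0.0, 0.0, 1.0]]}
```

View pics/s0.png

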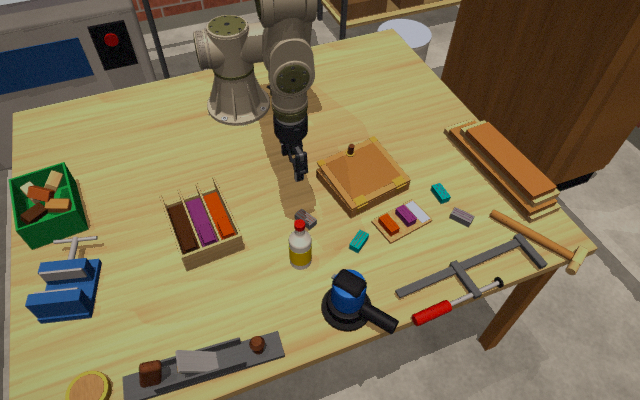

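View pics/s1.png

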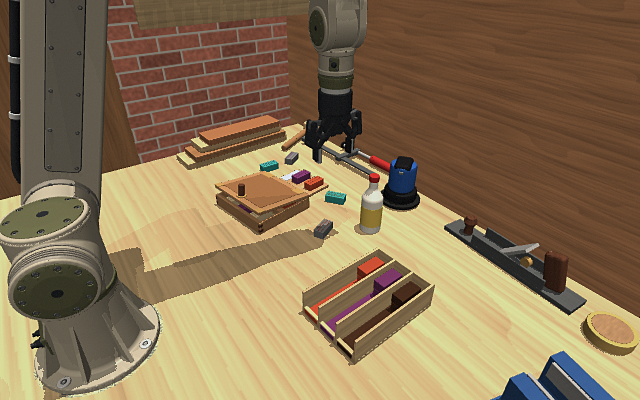

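s0: case at about (363,175) with the lid slightly ajar and its knob at (351,148). The rack is at (203,228), bays walnut/purple/padauk from left to right. Glue is at (300,245), and the board at (402,220) holds padauk and purple, with look-alikes around it. s1 shows the same from the robot's side.

```bash
python3 - <<'E'
from h import *
z=np.load("scene.npz"); P=z["P"]; img=z["img"]; hsv=cv2.cvtColor(img,cv2.COLOR_RGB2HSV)
def rect(m,tag):
    Q=P[m]; r=cv2.minAreaRect((Q[:,:2]*1000).astype(np.float32)); print(tag,len(Q),"c",np.round(r[0],1),"size",np.round(r[1],1),"ang",round(r[2],2),"z",np.round(np.percentile(Q[:,2],[2,50,98]),4))
    return Q
v,u=np.mgrid[:400,:640]
box=lambda a,b,c,d:(u>=a)&(u<=c)&(v>=b)&(v<=d)&(z["d"]>0)
lid=box(315,135,412,215)&(P[...,2]>0.035)&(P[...,2]<0.11)
Q=rect(lid,"lid all")
k=lid&(hsv[...,2]<90)&box(345,142,357,158); rect(k,"knob")
top=lid&~box(343,138,360,162)&(P[...,2]>0.04)
Q=P[top]
A=np.c_[Q[:,:2],np.ones(len(Q))]; 
w=np.ones(len(Q),bool)
for _ in range(6):
    s=np.linalg.lstsq(A[w],Q[w,2],rcond=None)[0]; w=abs(A@s-Q[:,2])<0.003
print("lid plane",s,"tilt",np.hypot(*s[:2]),w.sum())
Qi=Q[w]; r=cv2.minAreaRect((Qi[:,:2]*1000).astype(np.float32)); print("lidtop",r, cv2.boxPoints(r))
rack=box(155,175,250,272)&(P[...,2]>0.058)&(P[...,2]<0.072)
rect(rack,"rack")
rk=box(155,175,250,272)&(hsv[...,1]>90)&(P[...,2]>0.002)&(P[...,2]<0.02)
h=hsv[...,0]
for n,m in(("orange",((h<12)&(hsv[...,1]>190)&(hsv[...,2]>120))),("purple",((h>135)&(h<170))),("walnut",(hsv[...,2]<90)&(h<20))):
    rect(m&box(155,175,250,272)&(P[...,2]<0.016)&(P[...,2]>0.004),n)
    rect(m&box(155,175,250,272)&(P[...,2]>0.03),n+" blanks")
g=box(285,220,315,270)&(P[...,2]>0.03); rect(g,"glue")
b=box(370,200,435,245)&(P[...,2]>0.005)&(P[...,2]<0.045);rect(b,"board")
E
```

```text
lid all 3962 c [545.4 253.1] size [288.6 216.9] ang 9.63 z [0.0368 0.0584 0.0737]
knob 36 c [433.2 230.6] size [14.2 12.9] ang 17.36 z [0.0742 0.0894 0.1023]
lid plane [-0.12783899 -0.02450626  0.12929005] tilt 0.1301666767838497 2691
lidtop ((500.5869445800781, 245.3873748779297), (193.3800811767578, 214.86227416992188), 10.095229148864746) [[386.56287 334.20694]
 [424.2249  122.67122]
 [614.611   156.56781]
 [576.949   368.10352]]
rack 1327 c [ 488.4 -245.5] size [235.2 161.8] ang 3.96 z [0.0582 0.0643 0.0701]
orange 428 c [ 461.2 -192.4] size [173.5  41.1] ang 4.05 z [0.0064 0.0107 0.0148]
orange blanks 208 c [ 543.2 -188.9] size [61.8 31.5] ang 4.4 z [0.037  0.0589 0.0632]
purple 477 c [ 466.3 -245. ] size [174.1  42.6] ang 3.93 z [0.0062 0.0103 0.0146]
purple blanks 251 c [ 548.5 -240.8] size [64.7 31. ] ang 3.86 z [0.0343 0.0587 0.0626]
walnut 568 c [ 469.5 -294.5] size [175.6  54.6] ang 3.98 z [0.0062 0.0105 0.0145]
walnut blanks 308 c [ 491.8 -244.7] size [179.3 150.4] ang 4.17 z [0.0369 0.0581 0.0628]
glue 806 c [693.9 -29.7] size [57.6 50.2] ang 68.5 z [0.0327 0.1082 0.1719]
board 1469 c [672.4 286.6] size [178.5 154.9] ang 69.84 z [0.0058 0.013  0.0381]
```

drive_tool(deltas=[[[0, 0.03, -0.018, 0.01, 0, 0, 10], [0, 0.06, -0.036, 0.02, 0, 0, 20], [0, 0.09, -0.054, 0.03, 0, 0, 30], [0, 0.12, -0.072, 0.04, 0, 0, 40], [0, 0.15, -0.09, 0.05, 0, 0, 50], [0, 0.18, -0.11, 0.06, 0, 0, 60], [0, 0.21, -0.13, 0.08, 0, 0, 70], [0, 0.2325, -0.143, 0.09, 0, 0, 79.9], [0, 0.2325, -0.143, 0.1, 0, 0, 79.9], [0, 0.2325, -0.143, 0.1, 0, 0, 79.9]]], newtons=30)

```text
clock: 1.35
tcp_pos: [0.4406, 0.1938, 0.1306]
orientation: [-0.015, 0.993, 0.114, -0.003]
wrist_force: [0.2, -0.1, 0.5]
finger_gap: 0.0852
grip_force: 0.0
```

```bash
python3 - <<'E'
from h import *
s=get_state(); print(s["tcp_pos"],s["orientation"],s["joint_pos"],s["clock"])
from scipy.spatial.transform import Rotation as R
q=s["orientation"]; print(R.from_quat([q[1],q[2],q[3],q[0]]).as_matrix().round(3))
E
```

```text
[0.4406041  0.19382428 0.13055031] [-0.01533545  0.99336321  0.1139572  -0.00284877] [ 0.22774166  0.18987424 -0.3724225   1.01068688  0.03112012  3.14086177] 1.35
[[ 0.974  0.226 -0.009]
 [ 0.226 -0.974  0.03 ]
 [-0.002 -0.031 -1.   ]]
```

drive_tool(deltas=[[[0, 0, 0, 0, 0, 0, -10.6], [0, 0, 0, 0, 0, 0, -21.2], [0, 0, 0, 0, 0, 0, -31.8], [0, 0, 0, 0, 0, 0, -42.4], [0, 0, 0, 0, 0, 0, -53], [0, 0, 0, 0, 0, 0, -63.6], [0, 0, 0, 0, 0, 0, -74.2], [0, 0, 0, 0, 0, 0, -84.8], [0, 0, 0, 0, 0, 0, -95.4], [0, 0, 0, 0, 0, 0, -106], [0, 0, 0, 0, 0, 0, -116], [0, 0, 0, 0, 0, 0, -126]]])

```text
clock: 2.85
tcp_pos: [0.4418, 0.1941, 0.1318]
orientation: [-0.008, 0.347, 0.938, 0.013]
wrist_force: [0.0, 0.3, -1.0]
finger_gap: 0.0853
grip_force: 0.0
```

```bash
cat >> h.py <<'E'
from scipy.spatial.transform import Rotation as R
def goto(p,yx):
    """deltas (tool axes, now) to TCP p with tool down and tool x at world yaw yx deg"""
    s=get_state(); q=s["orientation"]; M=R.from_quat([q[1],q[2],q[3],q[0]])
    a=np.radians(yx); x=np.array([np.cos(a),np.sin(a),0]); z=np.array([0,0,-1.]); T=R.from_matrix(np.c_[x,np.cross(z,x),z])
    print("t",s["clock"],"tcp",s["tcp_pos"].round(4),"j",s["joint_pos"].round(2),"gap",s["finger_gap"].round(4))
    print("shift",(M.inv().apply(np.array(p)-s["tcp_pos"])).round(4),"turn",np.degrees((M.inv()*T).as_rotvec()).round(2))
E
python3 -c "
from h import *
goto([.4314,.2325,.076],190.1)"
```

```text
Traceback (most recent call last):
  File "h.py", line 15, in goto
    print("t",s["clock"],"tcp",s["tcp_pos"].round(4),"j",s["joint_pos"].round(2),"gap",s["finger_gap"].round(4))
                                                                                       ^^^^^^^^^^^^^^^^^^^^^
AttributeError: 'float' object has no attribute 'round'
```

```bash
sed -i 's/s\["finger_gap"\].round(4)/round(s["finger_gap"],4)/' h.py
python3 -c "
from h import *
goto([.4314,.2325,.076],190.1)"
```

```text
t 2.85 tcp [0.4418 0.1941 0.1318] j [ 0.23  0.19 -0.37  1.01  0.03  0.94] gap 0.0853
shift [0.0315 0.0213 0.057 ] turn [  1.63  -0.86 -50.67]
```

drive_tool(deltas=[[[0, 0.01, 0.007, 0, 0.3, -0.2, -10.5], [0, 0.02, 0.014, 0, 0.6, -0.4, -21], [0, 0.03, 0.021, 0, 1, -0.6, -31], [0, 0.0315, 0.0213, 0.01, 1.3, -0.7, -41], [0, 0.0315, 0.0213, 0.02, 1.63, -0.86, -50.7], [0, 0.0315, 0.0213, 0.04, 1.63, -0.86, -50.7], [0, 0.0315, 0.0213, 0.057, 1.63, -0.86, -50.7], [0, 0.0315, 0.0213, 0.057, 1.63, -0.86, -50.7]]])

```text
clock: 3.85
tcp_pos: [0.4302, 0.2323, 0.0748]
orientation: [-0.002, -0.085, 0.996, -0.0]
wrist_force: [0.3, -0.6, 0.6]
finger_gap: 0.0855
grip_force: 0.0
```

```bash
python3 -c "
from h import *
goto([.4314,.2325,.076],190.1)
img,d=read_camera('wrist'); save('w1',img)"
```

```text
t 3.85 tcp [0.4302 0.2323 0.0748] j [ 0.33  0.26 -0.43  0.88  0.    0.16] gap 0.0855
shift [-0.0012  0.     -0.0012] turn [-0.02 -0.18 -0.29]
```

View pics/w1.png

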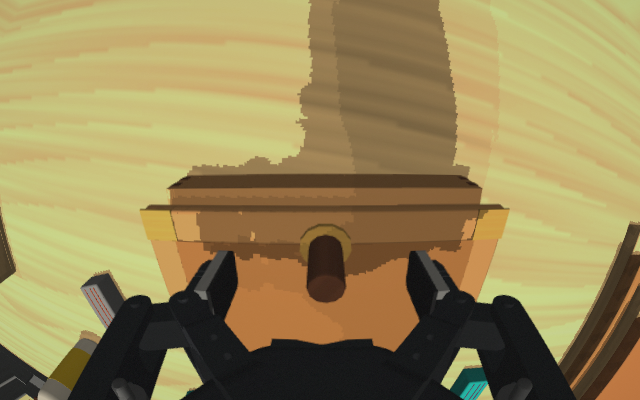

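w1: the knob stands at (325,270), centred between the pads at (228,275) and (420,275).

drive_tool(deltas=[[[255, -0.001, 0, -0.001, 0, 0, 0], [255, -0.001, 0, -0.001, 0, 0, 0], [255, -0.001, 0, -0.001, 0, 0, 0], [255, -0.001, 0, -0.001, 0, 0, 0], [255, -0.001, 0, -0.001, 0, 0, 0], [255, -0.001, 0, -0.001, 0, 0, 0]]], newtons=30)

```text
clock: 4.65
tcp_pos: [0.4315, 0.2343, 0.0769]
orientation: [-0.0, -0.086, 0.996, 0.002]
wrist_force: [-1.6, 6.5, 1.1]
finger_gap: 0.0168
grip_force: 31.6
```

```bash
python3 - <<'E'
from h import *
goto([.4314,.2325,.076],190.1)
# arc about hinge, in tool axes: tool x = -case x, z down, starting at th0
th0=.13; f=lambda t:np.array([-168*np.cos(t)+34*np.sin(t),168*np.sin(t)+34*np.cos(t)])
for t in np.linspace(th0,1.82,23)[1:]:
    d=f(t)-f(th0); print(round(t,3),np.round([-d[0],0,-d[1]],1))
E
```

```text
t 4.65 tcp [0.4315 0.2343 0.0769] j [ 0.33  0.26 -0.43  0.88  0.    0.16] gap 0.0168
shift [ 0.0004 -0.0018  0.0009] turn [ 0.22 -0.03 -0.21]
0.207 [ -4.7   0.  -12.3]
0.284 [-10.4   0.  -24.2]
0.36 [-17.    0.  -35.6]
0.437 [-24.4   0.  -46.5]
0.514 [-32.6   0.  -56.7]
0.591 [-41.6   0.  -66.3]
0.668 [-51.3   0.  -75.2]
0.745 [-61.7   0.  -83.4]
0.821 [-72.6   0.  -90.7]
0.898 [-84.1   0.  -97.1]
0.975 [ -96.     0.  -102.6]
1.052 [-108.4    0.  -107.3]
1.129 [-121.     0.  -110.9]
1.205 [-133.9    0.  -113.6]
1.282 [-147.     0.  -115.2]
1.359 [-160.1    0.  -115.9]
1.436 [-173.3    0.  -115.6]
1.513 [-186.4    0.  -114.2]
1.59 [-199.3    0.  -111.8]
1.666 [-212.1    0.  -108.5]
1.743 [-224.5    0.  -104.2]
1.82 [-236.6    0.   -98.9]
```

drive_tool(deltas=[[[255, -0.005, 0.0015, -0.012, 0, 0, 0], [255, -0.01, 0.0015, -0.024, 0, 0, 0], [255, -0.017, 0.0015, -0.036, 0, 0, 0], [255, -0.024, 0.0015, -0.0465, 0, 0, 0], [255, -0.0325, 0.0015, -0.0565, 0, 0, 0], [255, -0.0415, 0.0015, -0.066, 0, 0, 0], [255, -0.051, 0.0015, -0.075, 0, 0, 0], [255, -0.0615, 0.0015, -0.0835, 0, 0, 0], [255, -0.0725, 0.0015, -0.0905, 0, 0, 0], [255, -0.084, 0.0015, -0.097, 0, 0, 0], [255, -0.096, 0.0015, -0.1025, 0, 0, 0], [255, -0.1085, 0.0015, -0.1075, 0, 0, 0]]])

```text
clock: 6.15
tcp_pos: [0.5376, 0.2529, 0.1839]
orientation: [-0.002, -0.086, 0.996, 0.0]
wrist_force: [-2.6, 3.9, -7.7]
finger_gap: 0.0168
grip_force: 29.4
```

drive_tool(deltas=[[[255, -0.0125, 0, -0.0035, 0, 0, 0], [255, -0.0255, 0, -0.006, 0, 0, 0], [255, -0.0385, 0, -0.008, 0, 0, 0], [255, -0.0515, 0, -0.0085, 0, 0, 0], [255, -0.065, 0, -0.008, 0, 0, 0], [255, -0.078, 0, -0.007, 0, 0, 0], [255, -0.091, 0, -0.0045, 0, 0, 0], [255, -0.1035, 0, -0.001, 0, 0, 0], [255, -0.116, 0, 0.003, 0, 0, 0], [255, -0.128, 0, 0.0085, 0, 0, 0], [255, -0.128, 0, 0.0085, 0, 0, 0]]])

```text
clock: 7.52
tcp_pos: [0.6668, 0.2756, 0.1766]
orientation: [0.002, -0.086, 0.996, 0.001]
wrist_force: [1.8, 5.9, 2.3]
finger_gap: 0.0164
grip_force: 29.4
```

drive_tool(deltas=[[[0, 0, 0, 0, 0, 0, 0], [0, 0, 0, 0, 0, 0, 0], [0, 0, 0, 0, 0, 0, 0], [0, 0, 0, -0.03, 0, 0, 0], [0, 0, 0, -0.07, 0, 0, 0], [0, 0, 0, -0.09, 0, 0, 0], [0, 0.03, 0, -0.095, 0, 0, 0], [0, 0.08, 0, -0.1, 0, 0, 0], [0, 0.13, 0, -0.1, 0, 0, 0], [0, 0.18, 0, -0.1, 0, 0, 0], [0, 0.22, 0, -0.1, 0, 0, 0], [0, 0.22, 0, -0.1, 0, 0, 0]]])

```text
clock: 9.02
tcp_pos: [0.4451, 0.2363, 0.2764]
orientation: [-0.001, -0.086, 0.996, -0.0]
wrist_force: [0.1, 0.4, -0.2]
finger_gap: 0.0854
grip_force: 0.0
```

```bash
python3 - <<'E'
from h import *
goto([.5,.245,.2],190.1)
cw=calibration('wrist'); img,d=read_camera('wrist'); save('w2',img); np.savez('w2',img=img,d=d,K=cw['mtx'],T=cw['world_from_camera'])
img,d,P=pts('scene'); np.savez('sc2',img=img,P=P,d=d)
save('s2',cv2.resize(img[120:260,290:450],(800,700))[:600])
E
```

```text
t 9.025 tcp [0.4451 0.2363 0.2764] j [ 0.33  0.17 -0.04  1.37 -0.    0.16] gap 0.0854
shift [-0.0557 -0.0008  0.0763] turn [-0.02 -0.07 -0.23]
```

View pics/w2.png

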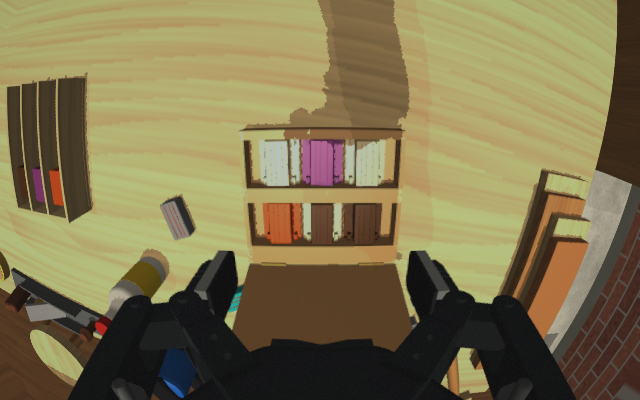

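w2: front row maple (275,163), purple (322,163), maple (370,163). Back row padauk (282,223), walnut (322,223), walnut (368,223). Candidates for the mispacked one are whichever of purple (322,163), walnut (322,223), walnut (368,223) and padauk (282,223) has the cream lining. I'll enlarge to decide.

```bash
python3 - <<'E'
from h import *
z=np.load('w2.npz'); save('w2c',cv2.resize(z['img'][122:262,232:412],(774,600),interpolation=cv2.INTER_CUBIC))
E
```

```text
(no output)
```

View pics/w2c.png

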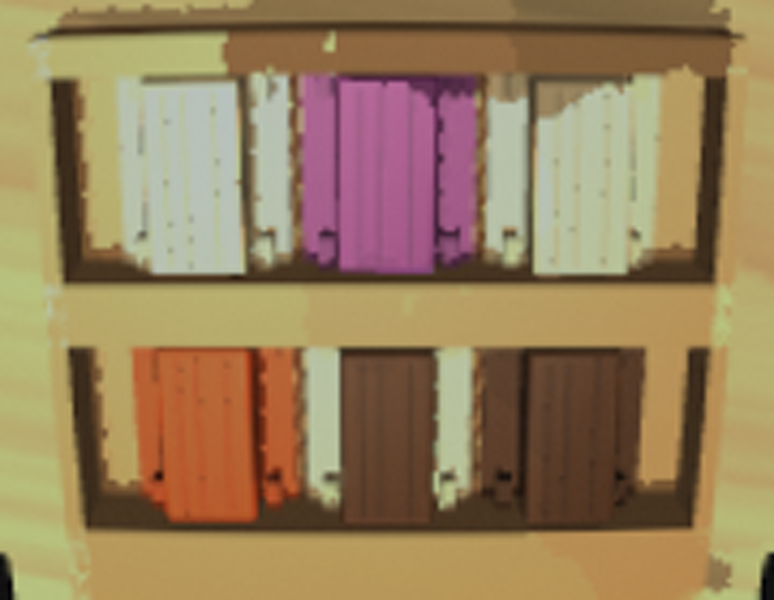

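The crop shows cream veneer on both sides of the middle back walnut only (390,435 in the crop, (322,223) in w2). Purple, padauk and the right-hand walnut lie on their own colour. The mispacked sample is therefore the middle walnut in the back row. Measuring it now.

```bash
cat >> h.py <<'E'
def wpts(img,d,K,T):
    v,u=np.mgrid[:400,:640]; a=(u-K[0,2])/K[0,0]; b=(v-K[1,2])/K[1,1]; r=np.hypot(a,b)+1e-9
    t=np.tan(r)/r*d
    X=np.stack([a*t,-b*t,-d],-1); return X@T[:3,:3].T+T[:3,3]
E
python3 - <<'E'
from h import *
z=np.load('w2.npz'); P=wpts(z['img'],z['d'],z['K'],z['T']); v,u=np.mgrid[:400,:640]
V=z['img'].max(-1)
for n,b in(('mid',(308,203,338,247)),('right',(350,203,385,247))):
    m=(u>b[0])&(u<b[2])&(v>b[1])&(v<b[3])&(V<125)&(P[...,2]>.026)&(P[...,2]<.042)&(z['d']>0)
    Q=P[m]; print(n,cv2.minAreaRect((Q[:,:2]*1000).astype(np.float32)),np.percentile(Q[:,2],[5,50,95]), np.median(Q,0))
z=np.load('sc2.npz');P=z['P'];img=z['img'];V=img.max(-1)
m=(u>290)&(u<450)&(v>120)&(v<260)&(V<110)&(P[...,2]>.028)&(P[...,2]<.040)&(np.hypot(P[...,0]-.532,P[...,1]-.251)<.04)
Q=P[m]; print('scene',len(Q)); 
if len(Q)>20: print(cv2.minAreaRect((Q[:,:2]*1000).astype(np.float32)))
goto([.532,.251,.1],190.1)
E
```

```text
mid ((530.7832641601562, 251.91238403320312), (62.026309967041016, 39.62704849243164), 10.192038536071777) [0.03246801 0.0341391  0.03548965] [0.53085458 0.25005042 0.0341391 ]
right ((520.2218627929688, 314.4481506347656), (62.56851577758789, 48.02436447143555), 9.57999038696289) [0.03048038 0.03403519 0.03539098] [0.52122548 0.30737635 0.03403519]
scene 24
((503.8212890625, 238.92616271972656), (16.336679458618164, 23.153316497802734), 30.263513565063477)
t 9.125 tcp [0.4482 0.2369 0.2762] j [ 0.33  0.17 -0.03  1.37 -0.    0.16] gap 0.0855
shift [-0.0848 -0.0004  0.1762] turn [ 0.    0.04 -0.28]
```

drive_tool(deltas=[[[120, -0.03, 0, 0.04, 0, 0, 0], [120, -0.06, 0, 0.09, 0, 0, 0], [120, -0.0838, -0.0007, 0.14, 0, 0, 0], [120, -0.0838, -0.0007, 0.18, 0, 0, 0], [120, -0.0838, -0.0007, 0.205, 0, 0, 0], [120, -0.0838, -0.0007, 0.205, 0, 0, 0]]])

```text
clock: 9.88
tcp_pos: [0.5296, 0.2498, 0.0674]
orientation: [-0.003, -0.085, 0.996, -0.001]
wrist_force: [-0.0, -0.5, 0.6]
finger_gap: 0.045
grip_force: 0.0
```

```bash
python3 - <<'E'
from h import *
goto([.531,.2505,.013],190.1)
cw=calibration('wrist'); img,d=read_camera('wrist'); save('w3',img)
E
```

```text
t 9.875 tcp [0.5296 0.2498 0.0674] j [ 0.3   0.44 -0.19  0.95  0.    0.13] gap 0.045
shift [-0.0018  0.0005  0.0544] turn [-0.05 -0.36 -0.32]
```

View pics/w3.png

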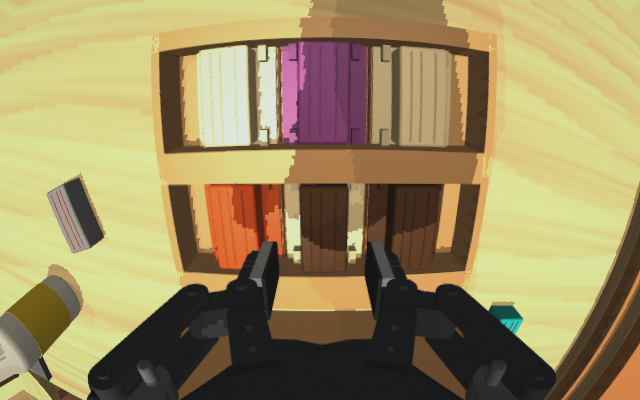

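w3: the walnut at (324,228) lies midway between the finger pads at (268,280) and (378,280). Descending.

drive_tool(deltas=[[[120, -0.0018, 0.0005, 0.02, 0, 0, 0], [120, -0.0018, 0.0005, 0.04, 0, 0, 0], [120, -0.0018, 0.0005, 0.054, 0, 0, 0], [120, -0.0018, 0.0005, 0.054, 0, 0, 0], [255, -0.0018, 0.0005, 0.054, 0, 0, 0], [255, -0.0018, 0.0005, 0.054, 0, 0, 0], [255, -0.0018, 0.0005, 0.054, 0, 0, 0], [255, -0.0018, 0.0005, 0.054, 0, 0, 0]]], newtons=30)

```text
clock: 10.92
tcp_pos: [0.5328, 0.2516, 0.0175]
orientation: [0.0, -0.086, 0.996, 0.0]
wrist_force: [-0.9, -0.1, 6.2]
finger_gap: 0.0292
grip_force: 30.6
```

drive_tool(deltas=[[[255, 0, 0, -0.01, 0, 0, 0], [255, 0, 0, -0.03, 0, 0, 0], [255, 0, 0, -0.06, 0, 0, 0], [255, 0.005, -0.01, -0.09, 0, 0, 0], [255, 0.025, -0.05, -0.1, 0, 0, 1], [255, 0.045, -0.1, -0.1, 0, 0, 2], [255, 0.07, -0.15, -0.1, 0, 0, 3.5], [255, 0.095, -0.2, -0.1, 0, 0, 5], [255, 0.115, -0.245, -0.09, 0, 0, 6], [255, 0.121, -0.2645, -0.07, 0, 0, 6], [255, 0.121, -0.2645, -0.05, 0, 0, 6], [255, 0.121, -0.2645, -0.05, 0, 0, 6]]])

```text
clock: 12.42
tcp_pos: [0.4562, -0.0299, 0.0656]
orientation: [-0.002, -0.033, 0.999, 0.0]
wrist_force: [-0.2, 0.3, 0.4]
finger_gap: 0.0294
grip_force: 29.9
```

```bash
python3 - <<'E'
from h import *
goto([.46,-.03,.0085],184)
img,d,P=pts('side'); save('d4',img)
m=(np.hypot(P[...,0]-.46,P[...,1]+.03)<.04)&(P[...,2]<.085)&(P[...,2]>.02)&(img.max(-1)<110); print('low z near', np.percentile(P[m][:,2],[1,50,99]) if m.any() else None, m.sum())
E
```

```text
t 12.425 tcp [ 0.4562 -0.0299  0.0656] j [-0.24  0.22 -0.52  0.84 -0.   -0.31] gap 0.0294
shift [-0.004  -0.0004  0.0571] turn [ 0.06 -0.25 -0.23]
low z near [0.06020902 0.0791086  0.08473468] 272
```

View pics/d4.png

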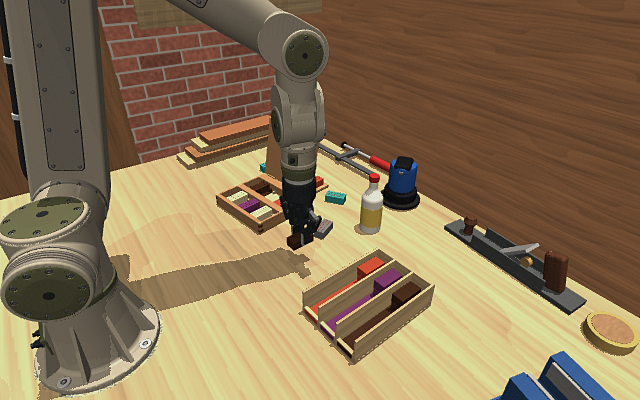

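d4: the walnut hangs from the gripper at (300,242), level and with the bench free below it. The grey look-alike sits behind it at (323,228).

drive_tool(deltas=[[[255, 0, 0, 0.02, 0, 0, 0], [255, 0, 0, 0.04, 0, 0, 0], [255, 0, 0, 0.053, 0, 0, 0], [255, 0, 0, 0.0575, 0, 0, 0], [255, 0, 0, 0.0575, 0, 0, 0]]])

```text
clock: 13.1
tcp_pos: [0.458, -0.0298, 0.0093]
orientation: [-0.001, -0.033, 0.999, -0.0]
wrist_force: [-0.6, 0.7, 0.3]
finger_gap: 0.0291
grip_force: 29.9
```

```bash
python3 - <<'E'
from h import *
z=np.load('scene.npz');v,u=np.mgrid[:400,:640]
m=(u>293)&(u<318)&(v>205)&(v<230)&(z['P'][...,2]>.008); Q=z['P'][m]; print('grey',cv2.minAreaRect((Q[:,:2]*1000).astype(np.float32)),Q[:,2].max())
E
```

```text
grey ((928.03564453125, -95.61100769042969), (59.13026809692383, 817.9035034179688), 70.20509338378906) 1.0644297829202876
```

drive_tool(deltas=[[[255, 0, 0, 0.0015, 0, 0, 0], [255, 0, 0, 0.0025, 0, 0, 0], [255, 0, 0, 0.0025, 0, 0, 0]]])

```text
clock: 13.48
tcp_pos: [0.4584, -0.03, 0.0075]
orientation: [0.0, -0.033, 0.999, -0.0]
wrist_force: [-0.8, -0.3, 6.0]
finger_gap: 0.0295
grip_force: 30.7
```

```bash
python3 - <<'E'
from h import *
z=np.load('scene.npz');v,u=np.mgrid[:400,:640]
m=(u>293)&(u<318)&(v>205)&(v<230)&(z['P'][...,2]>.008)&(z['P'][...,2]<.04)&(z['d']>0); Q=z['P'][m]; print('grey',cv2.minAreaRect((Q[:,:2]*1000).astype(np.float32)))
goto([.46,-.03,.0085],184)
E
```

```text
grey ((571.0654907226562, 32.61334228515625), (61.5748176574707, 31.571203231811523), 24.530527114868164)
t 13.475 tcp [ 0.4584 -0.03    0.0075] j [-0.24  0.29 -0.59  0.69 -0.   -0.31] gap 0.0295
shift [-0.0016 -0.0001 -0.001 ] turn [-0.02  0.01 -0.18]
```

drive_tool(deltas=[[[0, 0, 0, 0, 0, 0, 0], [0, 0, 0, 0, 0, 0, 0], [0, 0, 0, -0.025, 0, 0, 0], [0, 0, 0, -0.06, 0, 0, 10.5], [0, 0, 0, -0.08, 0, 0, 21], [0, 0, 0, -0.08, 0, 0, 31], [0, 0, 0, -0.08, 0, 0, 41], [0, 0, 0, -0.08, 0, 0, 51], [0, 0, 0, -0.08, 0, 0, 61], [0, 0, 0, -0.08, 0, 0, 71], [0, 0, 0, -0.08, 0, 0, 81], [0, 0, 0, -0.08, 0, 0, 90]]])

```text
clock: 14.98
tcp_pos: [0.4578, -0.0299, 0.0864]
orientation: [-0.0, 0.685, 0.728, -0.0]
wrist_force: [-0.1, 0.1, 0.1]
finger_gap: 0.0852
grip_force: 0.0
```

```bash
python3 - <<'E'
from h import *
goto([.458,-.03,.007],94)
K=calibration('wrist'); img,d=read_camera('wrist'); save('w5',img)
P=wpts(img,d,K['mtx'],K['world_from_camera'])
m=(P[...,2]>.018)&(P[...,2]<.03)&(np.hypot(P[...,0]-.458,P[...,1]+.03)<.06)&(img.max(-1)<130)&(d>0)
Q=P[m]; print('sample',len(Q),cv2.minAreaRect((Q[:,:2]*1000).astype(np.float32)),np.median(Q,0))
img,d,P=pts('scene'); v,u=np.mgrid[:400,:640]
m=(P[...,2]>.018)&(P[...,2]<.03)&(np.hypot(P[...,0]-.458,P[...,1]+.03)<.05)&(img.max(-1)<110)&(d>0)
Q=P[m]; print('scene sample',len(Q),cv2.minAreaRect((Q[:,:2]*1000).astype(np.float32)) if len(Q)>5 else '')
E
```

```text
t 14.975 tcp [ 0.4578 -0.0299  0.0864] j [-0.24  0.19 -0.49  0.89 -0.    1.27] gap 0.0852
shift [-0.0001  0.0003  0.0794] turn [-0.08 -0.   -0.49]
sample 3422 ((455.7037658691406, -30.854665756225586), (60.200355529785156, 30.52274513244629), 3.927034378051758) [ 0.4560182  -0.02927189  0.02432611]
scene sample 166 ((458.1717834472656, -31.516035079956055), (63.65948486328125, 30.309919357299805), 2.449781656265259)
```

View pics/w5.png

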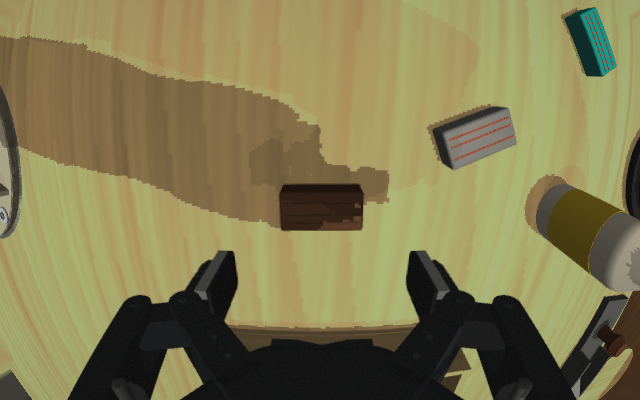

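w5: the walnut lies flat at (322,207), centred between the open fingers, with yaw 3.9°, so its ends can be gripped.

drive_tool(deltas=[[[0, -0.0005, -0.0017, 0.03, 0, 0, -0.5], [0, -0.0005, -0.0017, 0.06, 0, 0, -0.5], [0, -0.0005, -0.0017, 0.079, 0, 0, -0.5], [0, -0.0005, -0.0017, 0.079, 0, 0, -0.5], [255, -0.0005, -0.0017, 0.079, 0, 0, -0.5], [255, -0.0005, -0.0017, 0.079, 0, 0, -0.5], [255, -0.0005, -0.0017, 0.079, 0, 0, -0.5], [255, -0.0005, -0.0017, 0.079, 0, 0, -0.5], [255, -0.0005, -0.0017, 0.05, 0, 0, -0.5], [255, -0.0005, -0.0017, 0.01, 0, 0, -0.5], [255, -0.0005, -0.0017, -0.03, 0, 0, -0.5]]], newtons=30)

```text
clock: 16.45
tcp_pos: [0.4561, -0.0305, 0.1179]
orientation: [-0.0, 0.68, 0.733, -0.0]
wrist_force: [0.4, 0.8, -0.1]
finger_gap: 0.059
grip_force: 32.8
```

```bash
python3 - <<'E'
from h import *
goto([.44,-.3,.12],94)
K=calibration('wrist'); img,d=read_camera('wrist'); np.savez('w6',img=img,d=d)
T=K['world_from_camera'];P=wpts(img,d,K['mtx'],T)
hsv=cv2.cvtColor(img,cv2.COLOR_RGB2HSV)
z=np.load('scene.npz')
for n,im,P,dd in(('scene',z['img'],z['P'],z['d']),('wrist',img,P,d)):
    ins=(P[...,0]>.34)&(P[...,0]<.63)&(P[...,1]>-.35)&(P[...,1]<-.14)&(dd>0)
    # rack frame (yaw 4 about rough centre)
    c,s=np.cos(np.radians(4)),np.sin(np.radians(4)); X=(P[...,0]-.4884)*c+(P[...,1]+.2455)*s; Y=-(P[...,0]-.4884)*s+(P[...,1]+.2455)*c
    m=ins&(P[...,2]>.062)&(P[...,2]<.07); print(n,'top',m.sum(),np.percentile(X[m],[1,99]).round(4) if m.any() else '',np.percentile(Y[m],[1,99]).round(4) if m.any() else '')
    a=ins&(P[...,2]>.061)&(P[...,2]<.07)&(X>-.1)&(X<0); h,e=np.histogram(Y[a],bins=np.arange(-.09,.09,.003)); print('dividers',[(round(x,4),k) for k,x in zip(h,e+.0015) if k>5])
    l=ins&(P[...,2]>.018)&(P[...,2]<.027)&(X<-.09)
    print('lip',l.sum(),np.percentile(X[l],[2,50,98]).round(4) if l.any() else '')
    b=ins&(P[...,2]>.054)&(P[...,2]<.061)&(X>.0)&(im.max(-1)<110)&(Y<-.03); print('walnut blank',b.sum(),np.percentile(X[b],[2,50,98]).round(4) if b.any() else '',np.percentile(Y[b],[2,50,98]).round(4) if b.any() else '')
    f=ins&(P[...,2]>.006)&(P[...,2]<.014)&(Y<-.02)&(X>-.12)&(X<.05)&(im.max(-1)<90); print('walnut floor',f.sum(),np.percentile(X[f],[2,98]).round(4) if f.any() else '',np.percentile(Y[f],[2,50,98]).round(4) if f.any() else '')
E
```

```text
t 16.45 tcp [ 0.4561 -0.0305  0.1179] j [-0.24  0.16 -0.45  0.97 -0.    1.25] gap 0.059
shift [-0.2675 -0.0365 -0.0021] turn [-0.06 -0.    0.34]
scene top 813 [-0.1132  0.1154] [-0.0805  0.0808]
dividers [(np.float64(-0.0795), np.int64(27)), (np.float64(-0.0765), np.int64(30)), (np.float64(-0.0285), np.int64(20)), (np.float64(-0.0255), np.int64(28)), (np.float64(-0.0225), np.int64(11)), (np.float64(0.0225), np.int64(11)), (np.float64(0.0255), np.int64(28)), (np.float64(0.0285), np.int64(20)), (np.float64(0.0765), np.int64(28)), (np.float64(0.0795), np.int64(26))]
lip 154 [-0.1189 -0.1106 -0.1049]
walnut blank 210 [0.0308 0.0643 0.1143] [-0.0655 -0.0508 -0.0361]
walnut floor 521 [-0.1069  0.0434] [-0.0742 -0.0522 -0.029 ]
wrist top 459 [-0.1151  0.1132] [0.0216 0.082 ]
dividers []
lip 0 
walnut blank 0  
walnut floor 0
```

drive_tool(deltas=[[[255, -0.04, -0.004, 0, 0, 0, 0], [255, -0.085, -0.008, 0, 0, 0, 0], [255, -0.13, -0.012, 0, 0, 0, 0], [255, -0.175, -0.016, 0, 0, 0, 0], [255, -0.22, -0.02, 0, 0, 0, 0.3], [255, -0.25, -0.023, 0, 0, 0, 0.3], [255, -0.2686, -0.0243, 0, 0, 0, 0.3], [255, -0.2686, -0.0243, 0.02, 0, 0, 0.3], [255, -0.2686, -0.0243, 0.02, 0, 0, 0.3]]])

```text
clock: 17.62
tcp_pos: [0.4512, -0.299, 0.0952]
orientation: [-0.002, 0.682, 0.732, -0.0]
wrist_force: [0.6, 0.2, 0.2]
finger_gap: 0.0594
grip_force: 32.8
```

```bash
python3 - <<'E'
from h import *
goto([.4521,-.3002,.018],94)
img,d,P=pts('scene'); save('s7',cv2.resize(img[140:290,130:290],(640,600)))
c,s=np.cos(np.radians(4)),np.sin(np.radians(4)); X=(P[...,0]-.4884)*c+(P[...,1]+.2455)*s; Y=-(P[...,0]-.4884)*s+(P[...,1]+.2455)*c
m=(P[...,2]>.098)&(P[...,2]<.113)&(abs(X+.04)<.034)&(abs(Y+.052)<.03)&(d>0); print('sample top',m.sum(),np.percentile(X[m],[2,50,98]).round(4),np.percentile(Y[m],[2,50,98]).round(4))
E
```

```text
t 17.625 tcp [ 0.4512 -0.299   0.0952] j [-0.73  0.33 -0.27  0.97 -0.    0.77] gap 0.0594
shift [-0.0015  0.0011  0.0772] turn [-0.2  -0.16  0.04]
sample top 32 [-0.0616 -0.0143 -0.0062] [-0.0662 -0.0426 -0.0364]
```

View pics/s7.png

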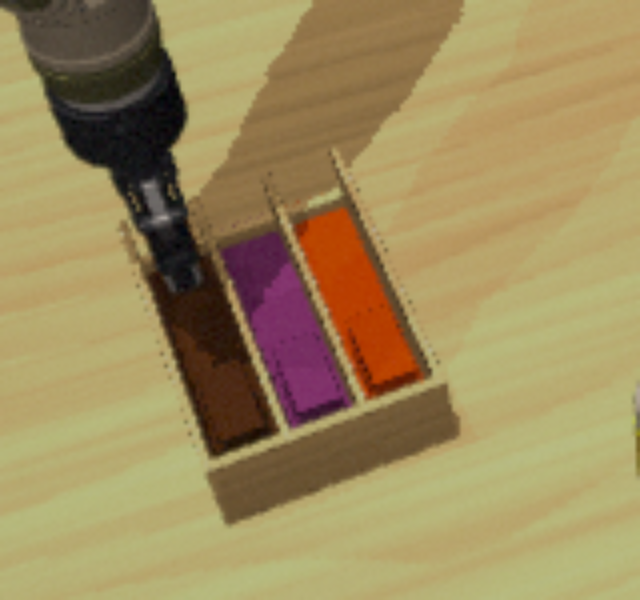

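s7: the gripper is over the walnut bay, the leftmost, at (170,260) in the crop and in line with it. Lowering.

drive_tool(deltas=[[[255, -0.001, 0.001, 0.015, 0, 0, 0], [255, -0.001, 0.001, 0.03, 0, 0, 0], [255, -0.001, 0.001, 0.045, 0, 0, 0], [255, -0.001, 0.001, 0.06, 0, 0, 0], [255, -0.001, 0.001, 0.07, 0, 0, 0], [255, -0.001, 0.001, 0.074, 0, 0, 0], [255, -0.001, 0.001, 0.077, 0, 0, 0], [255, -0.001, 0.001, 0.078, 0, 0, 0]]])

```text
clock: 18.68
tcp_pos: [0.4534, -0.3013, 0.0188]
orientation: [-0.0, 0.682, 0.731, -0.0]
wrist_force: [-0.6, -0.2, -0.3]
finger_gap: 0.0593
grip_force: 32.8
```

drive_tool(deltas=[[[255, 0.001, 0, 0.001, 0, 0, 0], [255, 0.001, 0, 0.002, 0, 0, 0], [255, 0.001, 0, 0.003, 0, 0, 0], [255, 0.001, 0, 0.003, 0, 0, 0]]])

```text
clock: 19.18
tcp_pos: [0.4535, -0.3014, 0.0186]
orientation: [0.001, 0.682, 0.731, -0.001]
wrist_force: [-6.8, 1.5, 20.5]
finger_gap: 0.0592
grip_force: 34.9
```

drive_tool(deltas=[[[255, 0, 0, -0.0025, 0, 0, 0], [255, 0, 0, -0.0025, 0, 0, 0], [20, 0, 0, -0.0025, 0, 0, 0], [20, 0, 0, -0.0025, 0, 0, 0], [20, 0, 0, -0.0025, 0, 0, 0], [20, 0, 0, -0.015, 0, 0, 0], [20, 0, 0, -0.04, 0, 0, 0], [20, 0, 0, -0.08, 0, 0, 0], [20, 0, 0, -0.12, 0, 0, 0], [20, 0.04, 0, -0.15, 0, 0, 0]]])

```text
clock: 20.42
tcp_pos: [0.4517, -0.2623, 0.1684]
orientation: [0.002, 0.683, 0.73, -0.0]
wrist_force: [0.8, 0.2, 0.2]
finger_gap: 0.0784
grip_force: 0.0
```

```bash
python3 - <<'E'
from h import *
goto([.669,.275,.28],190.1)
K=calibration('wrist'); img,d=read_camera('wrist')
P=wpts(img,d,K['mtx'],K['world_from_camera'])
c,s=np.cos(np.radians(4)),np.sin(np.radians(4)); X=(P[...,0]-.4884)*c+(P[...,1]+.2455)*s; Y=-(P[...,0]-.4884)*s+(P[...,1]+.2455)*c
m=(P[...,2]>.028)&(P[...,2]<.042)&(abs(X+.04)<.06)&(abs(Y+.052)<.021)&(d>0)&(img.max(-1)<140); print(m.sum(),np.percentile(X[m],[1,50,99]).round(4),np.percentile(Y[m],[1,50,99]).round(4),np.percentile(P[m][:,2],[5,50,95]))
img,d,P=pts('scene')
c,s=np.cos(np.radians(10.1)),np.sin(np.radians(10.1)); X=(P[...,0]-.591)*c+(P[...,1]-.261)*s; Y=-(P[...,0]-.591)*s+(P[...,1]-.261)*c
m=(d>0)&(abs(Y)<.12)&(X>-.02)&(X<.13)&(P[...,2]>.06)&(P[...,2]<.25)
Q=np.c_[X[m],Y[m],P[m][:,2]]; 
pan=Q[(abs(Q[:,1])>.03)]; f=np.polyfit(pan[:,2],pan[:,0],1); print('lid outer face x=a z+b',f,'angle',np.pi/2+np.arctan(f[0]),len(pan),'zmax',np.percentile(pan[:,2],99))
k=(abs(Q[:,1])<.02)&(Q[:,0]-np.polyval(f,Q[:,2])>.012); k=Q[k]; print('knob',len(k),k.mean(0),k.min(0),k.max(0))
E
```

```text
t 20.425 tcp [ 0.4517 -0.2623  0.1684] j [-0.68  0.24 -0.21  1.12 -0.    0.82] gap 0.0784
shift [ 0.5212  0.2531 -0.1128] turn [-7.000e-02  2.300e-01 -9.625e+01]
1503 [-0.0696 -0.0405 -0.0111] [-0.0667 -0.0534 -0.0407] [0.0333515  0.03444798 0.03556464]
lid outer face x=a z+b [0.17610862 0.00201465] angle 1.745117464943918 1340 zmax 0.22300503472272995
knob 77 [ 0.06378846 -0.00276467  0.20049746] [ 0.04961486 -0.00966494  0.18783778] [0.07710624 0.00786469 0.20858768]
```

The sample lies flat in the walnut bay: centre at rack (-40,-53) mm, top at 34 mm, within limits. Next I'll close the lid.

drive_tool(deltas=[[[0, 0.01, 0.005, -0.05, 0, 0, -8], [0, 0.05, 0.022, -0.1, 0, 0, -16], [0, 0.1, 0.045, -0.113, 0, 0, -26], [0, 0.15, 0.068, -0.113, 0, 0, -36], [0, 0.2, 0.091, -0.113, 0, 0, -46], [0, 0.25, 0.114, -0.113, 0, 0, -56], [0, 0.3, 0.137, -0.113, 0, 0, -66], [0, 0.35, 0.16, -0.113, 0, 0, -76], [0, 0.4, 0.183, -0.113, 0, 0, -86], [0, 0.45, 0.205, -0.113, 0, 0, -96.2], [0, 0.5, 0.228, -0.113, 0, 0, -96.2], [0, 0.52, 0.237, -0.113, 0, 0, -96.2]]])

```text
clock: 22.02
tcp_pos: [0.651, 0.278, 0.277]
orientation: [-0.001, -0.091, 0.996, 0.0]
wrist_force: [0.3, 0.4, -0.1]
finger_gap: 0.0853
grip_force: 0.0
```

```bash
python3 -c "
from h import *
goto([.653,.2725,.178],190.1)"
```

```text
t 22.025 tcp [0.651 0.278 0.277] j [0.29 0.61 0.61 1.58 0.   0.11] gap 0.0853
shift [-0.0012 -0.0058  0.099 ] turn [ 0.01 -0.12  0.29]
```

drive_tool(deltas=[[[0, -0.003, -0.0058, 0, 0, 0, 0.3], [0, -0.003, -0.0058, 0.03, 0, 0, 0.3], [0, -0.003, -0.0058, 0.06, 0, 0, 0.3], [0, -0.003, -0.0058, 0.085, 0, 0, 0.3], [0, -0.003, -0.0058, 0.099, 0, 0, 0.3], [0, -0.003, -0.0058, 0.099, 0, 0, 0.3], [255, -0.003, -0.0058, 0.099, 0, 0, 0.3], [255, -0.003, -0.0058, 0.099, 0, 0, 0.3], [255, -0.003, -0.0058, 0.099, 0, 0, 0.3], [255, -0.003, -0.0058, 0.099, 0, 0, 0.3], [255, -0.003, -0.0058, 0.099, 0, 0, 0.3]]], newtons=50)

```text
clock: 23.4
tcp_pos: [0.6544, 0.2734, 0.1803]
orientation: [0.0, -0.088, 0.996, 0.003]
wrist_force: [-0.5, 9.1, 2.4]
finger_gap: 0.0165
grip_force: 48.7
```

```bash
python3 - <<'E'
from h import *
goto([.653,.2725,.178],190.1)
f=lambda t:np.array([-168*np.cos(t)+34*np.sin(t),168*np.sin(t)+34*np.cos(t)])
for t in np.linspace(1.745,0,25)[1:]:
    d=f(t)-f(1.745); print(round(t,3),np.round([-d[0],-d[1]],1))
E
```

```text
t 23.4 tcp [0.6544 0.2734 0.1803] j [0.28 0.6  0.37 1.34 0.01 0.1 ] gap 0.0165
shift [ 0.0015 -0.0006  0.0023] turn [ 0.33  0.06 -0.04]
1.672 [11.8 -4.1]
1.6 [23.8 -7.4]
1.527 [36.  -9.8]
1.454 [ 48.4 -11.3]
1.381 [ 60.8 -11.8]
1.309 [ 73.3 -11.5]
1.236 [ 85.7 -10.3]
1.163 [98.  -8.2]
1.091 [110.1  -5.1]
1.018 [121.9  -1.3]
0.945 [133.4   3.5]
0.872 [144.6   9. ]
0.8 [155.3  15.4]
0.727 [165.5  22.5]
0.654 [175.2  30.3]
0.582 [184.3  38.9]
0.509 [192.7  48. ]
0.436 [200.5  57.8]
0.364 [207.5  68. ]
0.291 [213.8  78.8]
0.218 [219.3  90. ]
0.145 [223.9 101.6]
0.073 [227.7 113.4]
0.0 [230.6 125.6]
```

drive_tool(deltas=[[[255, 0.012, 0.001, -0.004, 0, 0, 0], [255, 0.024, 0.001, -0.0075, 0, 0, 0], [255, 0.036, 0.001, -0.01, 0, 0, 0], [255, 0.0485, 0.001, -0.0115, 0, 0, 0], [255, 0.061, 0.001, -0.012, 0, 0, 0], [255, 0.0735, 0.001, -0.0115, 0, 0, 0], [255, 0.0855, 0.001, -0.0105, 0, 0, 0], [255, 0.098, 0.001, -0.008, 0, 0, 0], [255, 0.11, 0.001, -0.005, 0, 0, 0], [255, 0.122, 0.001, -0.0015, 0, 0, 0], [255, 0.1335, 0.001, 0.0035, 0, 0, 0], [255, 0.1445, 0.001, 0.009, 0, 0, 0]]])

```text
clock: 24.9
tcp_pos: [0.5151, 0.249, 0.1733]
orientation: [0.004, -0.087, 0.996, 0.003]
wrist_force: [2.8, 7.9, 4.7]
finger_gap: 0.0164
grip_force: 62.4
```

drive_tool(deltas=[[[255, 0.0105, 0, 0.0065, 0, 0, 0], [255, 0.021, 0, 0.0135, 0, 0, 0], [255, 0.0305, 0, 0.0215, 0, 0, 0], [255, 0.0395, 0, 0.03, 0, 0, 0], [255, 0.048, 0, 0.039, 0, 0, 0], [255, 0.056, 0, 0.049, 0, 0, 0], [255, 0.063, 0, 0.059, 0, 0, 0], [255, 0.069, 0, 0.07, 0, 0, 0], [255, 0.0745, 0, 0.081, 0, 0, 0], [255, 0.0795, 0, 0.0925, 0, 0, 0], [255, 0.083, 0, 0.1045, 0, 0, 0]]])

```text
clock: 26.28
tcp_pos: [0.4293, 0.234, 0.0669]
orientation: [-0.0, -0.088, 0.996, 0.002]
wrist_force: [-5.8, 7.4, 6.9]
finger_gap: 0.0163
grip_force: 68.5
```

```bash
cat > lid.py <<'E'
from h import *
img,d,P=pts('scene')
c,s=np.cos(np.radians(10.1)),np.sin(np.radians(10.1)); X=(P[...,0]-.591)*c+(P[...,1]-.261)*s; Y=-(P[...,0]-.591)*s+(P[...,1]-.261)*c
m=(d>0)&(abs(Y)<.1)&(abs(Y)>.05)&(X>-.18)&(X<-.01)&(P[...,2]>.03)&(P[...,2]<.09)
x,z=X[m],P[m][:,2]; w=np.ones(len(x),bool)
for _ in range(5): f=np.polyfit(x[w],z[w],1); w=abs(np.polyval(f,x)-z)<.004
print('lid angle',-np.arctan(f[0]),w.sum(),'z at hinge',f[1])
E
python3 lid.py
```

```text
lid angle 0.11451235198802602 1402 z at hinge 0.04753683748084947
```

drive_tool(deltas=[[[255, 0.001, 0, 0.005, 0, 0, 0], [255, 0.001, 0, 0.01, 0, 0, 0], [255, 0.002, 0, 0.015, 0, 0, 0], [255, 0.002, 0, 0.018, 0, 0, 0], [255, 0.002, 0, 0.02, 0, 0, 0], [255, 0.002, 0, 0.021, 0, 0, 0]]])

```text
clock: 27.08
tcp_pos: [0.4246, 0.2332, 0.0472]
orientation: [-0.003, -0.088, 0.996, 0.002]
wrist_force: [-19.7, 4.0, 32.3]
finger_gap: 0.0165
grip_force: 71.5
```

```bash
python3 lid.py
```

```text
lid angle -0.0001662087684126955 1325 z at hinge 0.047658531051436526
```

Lid closed (angle about 0, 32 N push). Now I'll ease off, release and retreat straight up.

drive_tool(deltas=[[[255, 0, 0, -0.003, 0, 0, 0], [200, 0, 0, -0.003, 0, 0, 0], [0, 0, 0, -0.003, 0, 0, 0], [0, 0, 0, -0.003, 0, 0, 0], [0, 0, 0, -0.003, 0, 0, 0], [0, 0, 0, -0.003, 0, 0, 0], [0, 0, 0, -0.03, 0, 0, 0], [0, 0, 0, -0.07, 0, 0, 0], [0, 0, 0, -0.12, 0, 0, 0], [0, 0, -0.04, -0.17, 0, 0, 0], [0, 0, -0.04, -0.17, 0, 0, 0]]])

```text
clock: 28.5
tcp_pos: [0.4379, 0.1911, 0.2191]
orientation: [0.003, -0.085, 0.996, 0.0]
wrist_force: [0.8, -0.1, -0.2]
finger_gap: 0.0851
grip_force: 0.0
```

```bash
python3 lid.py; python3 - <<'E'
from h import *
img,d,P=pts('scene'); save('end',img)
c,s=np.cos(np.radians(4)),np.sin(np.radians(4)); X=(P[...,0]-.4884)*c+(P[...,1]+.2455)*s; Y=-(P[...,0]-.4884)*s+(P[...,1]+.2455)*c
m=(P[...,2]>.028)&(P[...,2]<.042)&(abs(X+.04)<.06)&(abs(Y+.052)<.021)&(d>0)&(img.max(-1)<140); print(m.sum(),np.percentile(X[m],[1,50,99]).round(4),np.percentile(Y[m],[1,50,99]).round(4))
E
```

```text
lid angle 0.003612985151539584 1322 z at hinge 0.047811141716465826
193 [-0.0693 -0.0366 -0.0075] [-0.0674 -0.0526 -0.0384]
```

View pics/end.png

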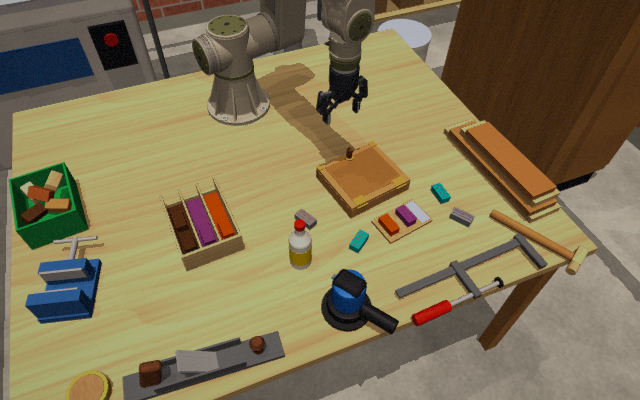

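End picture: the lid is shut at (363,175), the walnut is in its bay at (182,215), glue and board samples are as at the start, and the gripper is clear of everything.

```bash
python3 -c "
from h import *
print(hand_in())"
```

```text
the job is handed in; nothing more can be done
None
```

I moved the mispacked walnut sample (middle of the back row, on cream maple veneer) to the walnut rack bay, where it lies flat; I then closed the lid gently and handed the job in at about 29 s of the 72 s allowed, with no verdict returned.

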